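# Park the stage lock plunger and slide the specimen carriage under the microscope

## Task

Unlock the specimen carriage of the inspection microscope: pull its spring plunger up by the T-shaped knob, turn it anticlockwise until it comes gently against its stop and let it down into the rest notch, so that it stays retracted when you let go. Then slide the carriage fully home against the rubber bumper, gently. Do not strain the plunger, the carriage or the bumper, keep off the microscope, and leave the other things on the bench where they are.

Things in the scene. Friction and masses are not known exactly. Their poses are not given: they have to be found in the camera images.
- stage: Fixed stage base of the inspection microscope, white, 200 x 460 mm, 22 mm thick, lying flat with dark rails on it; the microscope stands on its +y end. Origin on the bench, z up. All that follows in 'stage frame' uses its axes. It never moves during the job.
- carriage: Aluminium specimen carriage on the stage, 145 mm (x) x 190 mm (y) x 12 mm thick, its underside 30 mm and its top 42 mm above the bench. Slides only along stage +y. Origin at the centre of its underside. Same axes as the stage.
- carriage_slide (a joint): How far the carriage has slid along stage +y, in m: 0 locked at the start (about 1.5 mm of play), it meets the rubber bumper at about 0.100. It slides with about 2.5 N of friction and stays where it is left.
- carriage_post (a point): Point on the axis of the black round post that stands on the carriage, 16 mm in diameter, from 42 to 98 mm above the bench; the point lies 80 mm above the bench, 18 mm below the post's top. Push the post or grip it from above.
- bumper: Black rubber bar across the stage, 90 x 12 x 14 mm, in front of the microscope; origin at the bottom middle of the face that the carriage's +y edge meets. It gives less than 1 mm. More than 15 N is too rough.
- housing: Plunger housing on the stage's -x side; steel collar on it, 34 mm across, top 80 mm above the bench, around the vertical plunger axis. Collar: a deep slot (cross pin in it at the start) and a clamped rest ring with a shallow notch and behind it an upright stop, top at 88 mm. The notch lies at 43 to 82 degrees of twist, different on each unit. Origin on the plunger axis at bench height; stage axes.
- plunger: Spring plunger with all it carries: shaft, cross pin, T knob, and the 8 mm locking tip in a hole of the carriage. Origin on its axis at bench height when down. The spring pulls down with 6 N, plus 0.5 N per mm of lift. Over 30 N between plunger and housing (overpulled, or forced against the slot) or 20 N between tip and carriage is too much.
- lift (a joint): Lift of the plunger, m. 0: down, locked. The tip leaves the carriage at 0.004; the cross pin is out of the slot and can turn above 0.0097; a stiff rubbery end buffer begins at 0.0125. Resting in the notch it reads about 0.0065, resting wrongly on the plain collar about 0.009. Let go over the slot, or over a gap in the collar, it springs back to 0.
- twist (a joint): Turn of the knob, rad, anticlockwise from above positive. 0: cross pin in the deep slot; it cannot turn until lifted. The upright stop is met about 0.05 past the notch's middle; over 14 N on it (0.17 N m on the knob) is too much. Let down anywhere from 0.1 before the notch's middle up to the stop, the pin drops into the notch; shorter, it stays on the plain collar. Friction about 0.03 N m.
- knob_grip (a point): Point to grip on the black T knob, on the plunger axis, 118 mm above the bench when the plunger is down, 10 mm below the knob's top. The knob is a bar 42 mm long, 14 mm thick, 24 mm tall (underside 104 mm above the bench); its length is this point's x axis (stage x at twist 0), so grip it across y. The point lifts and turns with the knob.
- microscope: White inspection microscope on the stage's +y end, fixed: column, head 237 to 293 mm above the bench over stage x -10 to 70, y 65 to 255 mm; objective hanging down to 64 mm above the bench at stage x = 30, y = 95 mm. Keep off. Origin as the stage.
- slide_box: Grey slide box, 85 x 90 x 32 mm, loose on the bench; origin under its centre. Leave alone.
- dish: Glass dish with lid, 92 mm across, 16 mm tall, loose; leave alone.
- oil_bottle: Small amber bottle, 30 mm across, 62 mm tall, loose; leave alone.
- jar: Clear jar with white cap, 48 mm across, 60 mm tall, loose; leave alone.
- forceps: Steel forceps, 120 mm long, lying flat; leave alone.
- tray: Black shallow tray, 160 x 200 x 22 mm, loose; leave alone.
- beaker: Glass beaker, 68 mm across, 85 mm tall, loose; leave alone.

How it is judged:
By the outcome, as a careful person would: the job done as asked, in the order asked, and still so for the second after the job is handed in, with the robot touching nothing.
It also fails if it takes over 72 s, if anything falls off the work surface, if the arm or the gripper's body presses on something with over 40 N, if the wrist force passes 120 N, or if a joint passes its speed limit or range.

## Robot

A 6-joint arm with a two-finger parallel gripper is mounted at the origin on the work surface. World frame = base frame: x ahead of the robot, y to its left, z up, the work surface at z = 0. Lengths are in m, angles in rad, forces in N, time in s.
With the tool pointing down it reaches from about 0.4 to 0.825 m from the base axis. Payload 7 kg.
Tool frame: the origin (TCP) lies midway between the tips of the shut fingers; the grasp point (between the pads) lies 19 mm behind it; z points along the fingers, y is the line along which they close (so a half turn about z gives the same grasp; the last joint's range is limited). The gripper opens to 88 mm and grips with 3 to 60 N. Pads are 19 mm wide; open, the fingers measure 130 mm over their backs; the gripper's body (78 mm by 193 mm) begins 47 mm behind the grasp point.
Start: joints at [-0.985, 0.359, 0.012, 0, -1.224, -0.288], TCP at [0.198, -0.645, 0.227] pointing down, gripper open.
Joint ranges: [-3.07, 3.07], [-1.43, 2.12], [-1.02, 1.25], [-3.03, 1.67], [-3.05, -0], [-3.03, 3.03]. Speed limits (rad/s): [2.39, 2.39, 3.01, 3.14, 3.14, 3.14].

## Interface

Orientations are given as [roll, pitch, yaw] about the fixed x, y, z axes, in that order (R = Rz(yaw) Ry(pitch) Rx(roll)).
In Python, from station import arm, grab_frame, camera_params, spot_in gives the robot as it stands.
- The arm moves only by the shell command python3 -m jog 'ROWS' [FORCE]. ROWS is JSON, a list that holds one entry, the list of rows, each a list of 7 numbers: the shift along the tool's x, y, z in mm, then the turn, a rotation vector about the tool's x, y, z in rad, then the finger opening in mm, from 0 to 87.6. In form: [[[x, y, z, wx, wy, wz, fingers], ...]]. A call has 1 to 20 rows; each row is the pose to reach, as a shift and turn from the pose commanded when the call began, along the tool's axes at that moment; what a row does not reach only later rows make up. A row lasts 1/8 s, in which the tool goes at most 62.5 mm and 10.7 degrees, less where a joint would pass 70% of its speed; a pose out of reach is approached as far as the arm can. A call with a gripper value outside its range is refused whole. The fingers move at their own pace and stop on an object; FORCE is the grip in N (left out, the last holds). Time passes only in rows, so rows that repeat a pose let the fingers close. It gives the time, the measured TCP pose, the force, the opening and the grip force at its end, in the units of the state.
- arm.get_state(): the state, without advancing time (a new reading comes with each control period).
- grab_frame(name): name is "side" or "top"; returns (picture, depth): 480x640x3 uint8, blue, green, red; 480x640 float32, m along the optical axis (not along the pixel's ray), 0 where there is no reading.
- camera_params(name): a dict with "mtx" (3x3 intrinsics, pixels), "k1" (the pictures are not rectified: a ray, as slopes to the right and down, at radius r is drawn at 1 + k1 r^2 times it, then the intrinsics apply), "R" (3x3) and "t" (3): a world point X has camera coordinates R X + t. Camera axes: x right, y down, z forward; pixel columns grow to the right and rows downward; lengths in m; the calibration is good to about 2 mm. A picture is of the moment at which its call begins. camera_params takes no time and is no camera call.
- arm.job_done(): hands the job in; it is judged then, once.
Trained networks look in the newest picture that a camera, given by its name, has taken for a name from the list of things; names that differ only in an ending like _2 or _b are one class to them, and where a whole thing is asked for, a point or a joint stands for the part that bears it (a point fixed in the world has none). Each returns a list of dicts, best first, with "confidence" (0 to 1); they miss things now and then, are a little off and sometimes report something else, mostly with a low value. They report only what shows in the picture. A call takes as long as a camera call.
- spot_in(query, camera): "uv" ([column, row] in pixels, amid what is visible of it).
The state is a dict: "t": time; "q": joint angles; "qd": joint speeds; "joint_efforts": joint torques, N m; "eef_pos": TCP position; "ee_rot": TCP orientation; "force": force on the tool from outside, world axes, zero at the start; "moment": the same for the moment, N m; "width": finger opening in m; "gripper_force": force on a finger pad.
Only numpy, scipy, OpenCV 4.12 (cv2) and the standard library are available. Lean on these libraries where they do the work, as an engineer would, in place of code of your own. Each camera call takes 0.05 s, during which the arm holds its last target. There are 200 camera calls.

## Working session

There is one attempt and no reset: what is moved stays moved. The work goes in short steps, Python scripts to look and compute and a shell command to move; the robot and the scene stay as the last step left them, time stands still between calls to the robot, and variables do not carry over. Pictures are saved under pics/ and viewed, at most 10 in all, crops included, and the job is handed in when it is done.

```bash
mkdir -p pics; cat > h.py <<'E'
import numpy as np, cv2
from station import arm, grab_frame, camera_params, spot_in
from scipy.spatial.transform import Rotation as Ro
def ray(name,uv):
    c=camera_params(name);K=np.array(c["mtx"]);R=np.array(c["R"]);t=np.array(c["t"])
    d=np.array([(uv[0]-K[0,2])/K[0,0],(uv[1]-K[1,2])/K[1,1]]);u=d.copy()
    for _ in range(20): u=d/(1+c["k1"]*(u@u))
    return -R.T@t, R.T@np.array([u[0],u[1],1.])
def at_z(name,uv,z):
    o,d=ray(name,uv); return o+d*(z-o[2])/d[2]
def at_depth(name,uv,dep):
    o,d=ray(name,uv); return o+d*dep
def proj(name,X):
    c=camera_params(name);K=np.array(c["mtx"]);p=np.array(c["R"])@X+np.array(c["t"])
    u=p[:2]/p[2];u=u*(1+c["k1"]*(u@u));return K[:2,:2]@u+K[:2,2]
E
python3 - <<'E'
from h import *
for n in("side","top"):
    im,d=grab_frame(n);cv2.imwrite(f"pics/{n}0.png",im);np.save(f"{n}0.npy",d)
    c=camera_params(n);print(n,-np.array(c["R"]).T@np.array(c["t"]),c["mtx"][0],c["k1"])
    for q in("stage","carriage","carriage_post","bumper","housing","plunger","knob_grip","microscope"):
        for r in spot_in(q,n)[:2]:
            u=r["uv"];dd=d[int(u[1]),int(u[0])];print(q,np.round(u,1),round(r["confidence"],2),np.round(at_depth(n,u,dd),3) if dd>0 else None)
print(arm.get_state())
E
```

```text
side [0.04367287 0.69468619 1.04083765] [534.59693104   0.         322.19994969] -0.03443219472912271
stage [255.7 305.5] 0.86 [0.597 0.13  0.029]
stage [266.1 230.4] 0.16 [ 0.736 -0.084  0.028]
carriage [292.3 271.4] 0.81 [0.584 0.002 0.04 ]
carriage_post [296.7 271.7] 0.71 [ 0.572 -0.001  0.044]
bumper [314.2 258.1] 0.72 [ 0.521 -0.002  0.125]
bumper [262.7 331.3] 0.57 [0.528 0.187 0.046]
housing [315.8 272.5] 0.61 [ 0.52  -0.008  0.069]
plunger [313.  257.4] 0.67 [ 0.524 -0.002  0.125]
knob_grip [316.5 258.5] 0.62 [ 0.516 -0.004  0.126]
microscope [224.6 303.1] 0.91 [0.517 0.29  0.265]
microscope [315.2 257.4] 0.38 [ 0.52  -0.004  0.127]
top [ 0.31031323 -0.08241163  1.19152675] [493.66681524   0.         311.178518  ] -0.08976573747591043
stage [201.  236.4] 0.75 [0.58  0.182 0.029]
stage [254.6 176.6] 0.45 [0.731 0.056 0.034]
carriage [279.6 235. ] 0.73 [ 0.581 -0.01   0.041]
carriage [275.4 251.1] 0.68 None
carriage_post [281.6 230.4] 0.91 [ 0.592 -0.014  0.043]
bumper [199.7 250. ] 0.62 [0.544 0.181 0.039]
housing [277.2 256.1] 0.57 [ 0.513 -0.011  0.126]
knob_grip [279.  254.9] 0.73 [ 0.516 -0.015  0.127]
microscope [142. 222.] 0.86 [0.546 0.236 0.294]
microscope [315.2 171.3] 0.53 [ 0.742 -0.095  0.043]
{'t': 0.9, 'q': array([-9.84917188e-01,  3.58565351e-01,  1.19072356e-02,  5.67249007e-06,
       -1.22412266e+00, -2.88104498e-01]), 'qd': array([-5.84968074e-05,  2.00832455e-03, -1.23249125e-03, -2.05694714e-03,
        9.71476328e-04, -1.96143858e-03]), 'joint_efforts': array([-7.26111352e-05, -5.82358253e+01,  2.93302667e+01,  7.00247571e+00,
        1.25655415e-02,  5.62692992e-05]), 'eef_pos': array([ 0.19801468, -0.64527461,  0.22658784]), 'ee_rot': array([-3.14157623e+00, -6.96732516e-07, -2.84381609e+00]), 'force': array([-0.03849769,  0.9000134 ,  0.53743821]), 'moment': array([0.01231326, 0.00019211, 0.00132929]), 'gripper_force': 0.0, 'width': 0.08782154053333135}
```

View pics/top0.png

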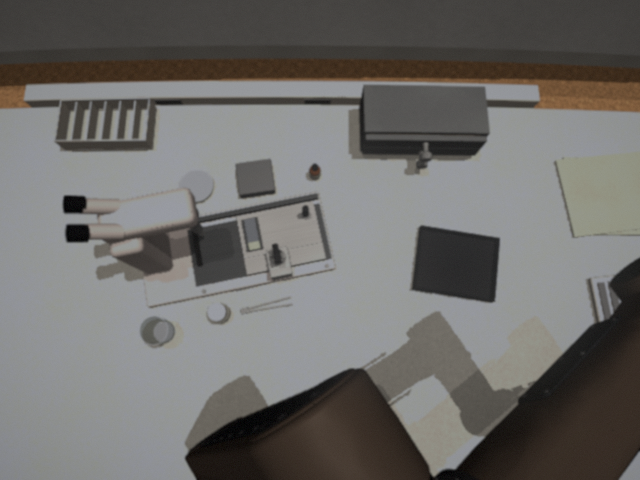

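View pics/side0.png

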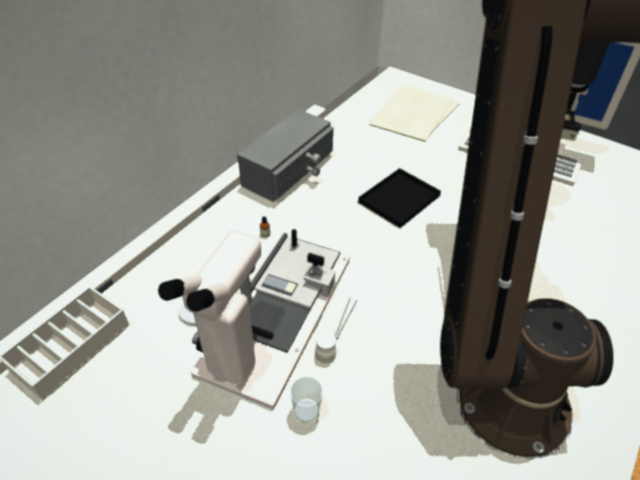

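The top view shows the stage at about columns 145–335, rows 195–305, turned a little. The T knob is at (277,253) and the black post at (305,212). The network mistook the carriage centre for the post. In the side view the knob is at (316,259) and the post at (294,238). Next I'll measure these more precisely.

```bash
python3 - <<'E'
from h import *
for n,box in(("top",(185,180,345,300)),("side",(240,215,360,305))):
    d=np.load(n+"0.npy");im=cv2.imread(f"pics/{n}0.png")
    x0,y0,x1,y1=box
    P=np.array([[at_depth(n,(u,v),d[v,u]) for u in range(x0,x1)] for v in range(y0,y1)])
    V=d[y0:y1,x0:x1]>0
    k=V&(np.linalg.norm(P[...,:2]-[.515,-.01],axis=-1)<.05)&(P[...,2]>.11)
    q=P[k];print(n,"knob",len(q),q.mean(0).round(4),q.min(0).round(3),q.max(0).round(3),np.linalg.eigh(np.cov(q[:,:2].T))[1][:,1], np.median(q[:,2]))
    k=V&(P[...,2]>.075)&(P[...,2]<.11)&(P[...,0]>.57)&(P[...,1]<0)
    q=P[k];print("post",len(q),q.mean(0).round(4) if len(q) else 0, q.min(0),q.max(0))
    k=V&(P[...,2]>.034)&(P[...,2]<.05)&(P[...,1]<.08)
    q=P[k];r=cv2.minAreaRect((q[:,:2]*1000).astype(np.float32));print("carr",r,np.median(q[:,2]))
    k=V&(P[...,2]>.012)&(P[...,2]<.05)
    q=P[k];r=cv2.minAreaRect((q[:,:2]*1000).astype(np.float32));print("stage",r)
    c=im[y0:y1,x0:x1];s=5;cv2.imwrite(f"pics/{n}c.png",cv2.resize(np.clip(c*1.3,0,255).astype(np.uint8),None,fx=s,fy=s,interpolation=2))
E
```

```text
Traceback (most recent call last):
  File "h.py", line 12, in at_depth
    o,d=ray(name,uv); return o+d*dep
        ~~~^^^^^^^^^
  File "h.py", line 5, in ray
    c=camera_params(name);K=np.array(c["mtx"]);R=np.array(c["R"]);t=np.array(c["t"])
ValueError: time passes only in moves, steps and waits
```

Too many camera_params calls, so I'll cache it.

```bash
sed -i 's/^from scipy/import functools\ncamera_params=functools.cache(camera_params)\nfrom scipy/' h.py; cat > m.py <<'E'
from h import *
for n,box in(("top",(185,180,345,300)),("side",(240,215,360,305))):
    d=np.load(n+"0.npy");im=cv2.imread(f"pics/{n}0.png")
    x0,y0,x1,y1=box
    P=np.array([[at_depth(n,(u,v),d[v,u]) for u in range(x0,x1)] for v in range(y0,y1)])
    V=d[y0:y1,x0:x1]>0
    k=V&(np.linalg.norm(P[...,:2]-[.515,-.01],axis=-1)<.05)&(P[...,2]>.11)
    q=P[k];print(n,"knob",len(q),q.mean(0).round(4),q.min(0).round(3),q.max(0).round(3),np.linalg.eigh(np.cov(q[:,:2].T))[1][:,1], np.median(q[:,2]))
    k=V&(P[...,2]>.075)&(P[...,2]<.11)&(P[...,0]>.57)&(P[...,1]<0)
    q=P[k];print("post",len(q),q.mean(0).round(4),q.min(0),q.max(0))
    k=V&(P[...,2]>.034)&(P[...,2]<.05)&(P[...,1]<.08)
    q=P[k];r=cv2.minAreaRect((q[:,:2]*1000).astype(np.float32));print("carr",r,np.median(q[:,2]))
    k=V&(P[...,2]>.012)&(P[...,2]<.05)
    q=P[k];r=cv2.minAreaRect((q[:,:2]*1000).astype(np.float32));print("stage",r)
    c=im[y0:y1,x0:x1];cv2.imwrite(f"pics/{n}c.png",cv2.resize(np.clip(c*1.3,0,255).astype(np.uint8),None,fx=5,fy=5,interpolation=2))
E
python3 m.py
```

```text
top knob 127 [ 0.5198 -0.0089  0.1267] [ 0.5   -0.018  0.11 ] [0.542 0.001 0.132] [-0.9764324  -0.21582347] 0.12762280414247784
post 52 [ 0.6305 -0.0711  0.0944] [ 0.62387395 -0.07762929  0.07570934] [ 0.63866743 -0.06359258  0.10514895]
carr ((598.4100952148438, -25.134132385253906), (247.81637573242188, 210.15457153320312), 0.020927010104060173) 0.0422991965793883
stage ((580.8903198242188, 45.138702392578125), (301.7630310058594, 375.0492248535156), 0.6166939735412598)
side knob 161 [ 0.5195 -0.0053  0.1229] [ 0.5   -0.018  0.11 ] [0.541 0.003 0.134] [-0.97296711 -0.23094374] 0.12489096379234377
post 67 [ 0.6303 -0.0695  0.0897] [ 0.62408067 -0.07919876  0.07509081] [ 0.64052484 -0.06214329  0.10217903]
carr ((616.0013427734375, -14.732391357421875), (280.28558349609375, 196.50897216796875), 3.6437065601348877) 0.0425999024706637
stage ((582.3532104492188, -43.60882568359375), (256.08880615234375, 280.085693359375), 32.870121002197266)
```

View pics/topc.png

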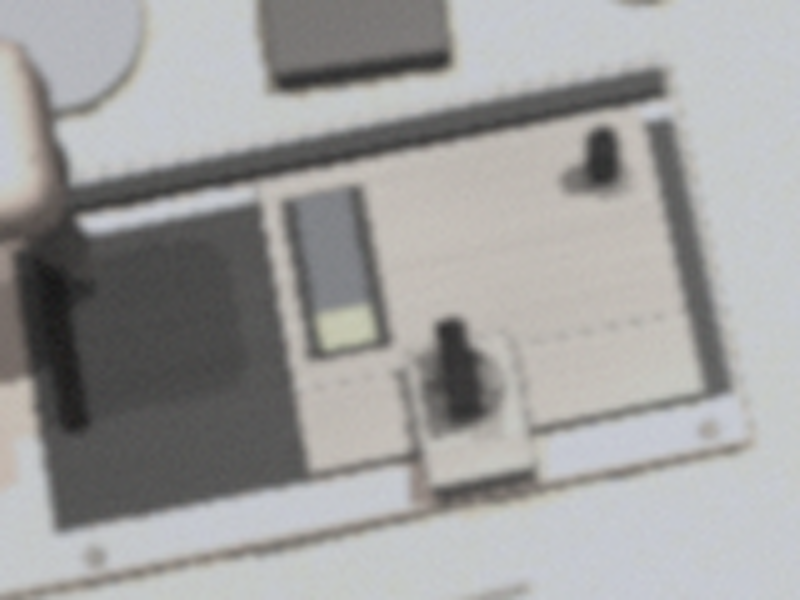

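View pics/sidec.png

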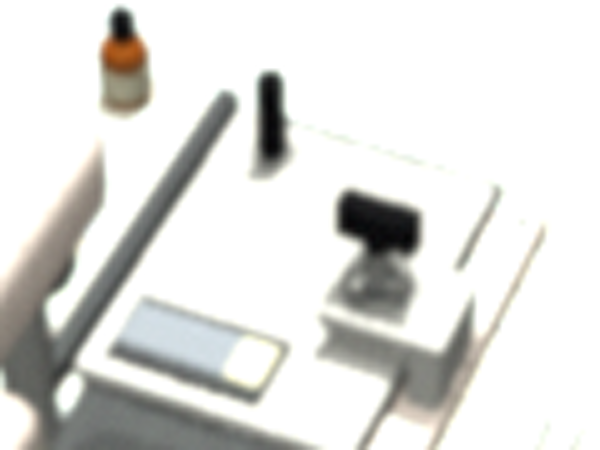

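The crops show the knob bar lying along stage x at (277,252) in the full top picture, the post top near (305,207), and the bumper at about (198,249). Next come the stage yaw and the knob and post axes.

```bash
cat > m2.py <<'E'
from h import *
f=lambda a,z:at_z("top",(a[0]/5+185-.4,a[1]/5+180-.4),z)[:2]
def yaw(a,b,z):
    v=f(b,z)-f(a,z); return np.arctan2(v[1],v[0])
print("front stage edge",yaw((745,445),(0,597),.022)-np.pi/2,"rail",yaw((660,75),(80,190),.03)-np.pi/2,"carr -y edge",yaw((725,390),(665,120),.03), "carr +y",yaw((305,475),(262,195),.042))
print("corner carr +y", f((305,475),.042),f((262,195),.042),"bumper face",f((55,525),.03))
for n in("top","side"):
    d=np.load(n+"0.npy")
    for nm,c,r,zl in(("knob",[.52,-.007],.035,.12),("post",[.63,-.07],.02,.09)):
        p=proj(n,np.array([*c,zl])).astype(int);Q=[]
        for v in range(p[1]-25,p[1]+25):
            for u in range(p[0]-25,p[0]+25):
                if d[v,u]>0:
                    X=at_depth(n,(u,v),d[v,u])
                    if np.linalg.norm(X[:2]-c)<r and X[2]>zl-.003: Q.append(X)
        Q=np.array(Q);rr=cv2.minAreaRect((Q[:,:2]*1000).astype(np.float32));print(n,nm,len(Q),np.median(Q,0).round(4),rr)
E
python3 m2.py
```

```text
front stage edge 0.2081938129891132 rail 0.2072192472747949 carr -y edge 0.21017904194575565 carr +y 0.18340313357182314
corner carr +y [0.48477704 0.06869109] [0.62107269 0.09397223] bumper face [0.46190405 0.18868292]
top knob 120 [ 0.5202 -0.0083  0.1277] ((521.281494140625, -8.364266395568848), (41.74632263183594, 13.753684997558594), 12.12380313873291)
top post 43 [ 0.6313 -0.0708  0.0976] ((631.2706298828125, -70.67692565917969), (14.79340648651123, 13.8963041305542), 0.28088462352752686)
side knob 123 [ 0.5194 -0.0057  0.1265] ((520.7496337890625, -7.848577499389648), (41.524574279785156, 17.557659149169922), 10.31866455078125)
side post 42 [ 0.6308 -0.0702  0.0957] ((631.9146728515625, -71.0185775756836), (15.211136817932129, 18.074949264526367), 6.714818000793457)
```

```bash
cat >> h.py <<'E'
def go(x,y,z,yaw):
    s=arm.get_state();R=Ro.from_euler("xyz",s["ee_rot"]);p=s["eef_pos"];T=Ro.from_euler("xyz",[np.pi,0,yaw])
    print("shift mm",(R.inv().apply(np.array([x,y,z])-p)*1e3).round(1),"turn",(R.inv()*T).as_rotvec().round(4),"t",s["t"],"w",s["width"],"F",s["force"].round(2))
E
python3 -m jog '[[[-60,60,5,0,0,0.01,60],[-110,115,15,0,0,0.03,40],[-160,165,25,0,0,0.05,30],[-205,212,35,0,0,0.07,30],[-250,259,45,0,0,0.089,30],[-295,306,57,0,0,0.089,30],[-340,353,57,0,0,0.089,30],[-385,400,57,0,0,0.089,30],[-430,447,57,0,0,0.089,30],[-470,488,57,0,0,0.089,30],[-495.6,514.9,57,0,0,0.089,30],[-495.6,514.9,57,0,0,0.089,30],[-495.6,514.9,57,0,0,0.089,30]]]' 8
python3 - <<'E'
from h import *
print(arm.get_state()["eef_pos"],arm.get_state()["ee_rot"])
go(.521,-.0075,.10,.209-np.pi)
E
```

```text
t: 2.52
eef_pos: [0.5217, -0.0056, 0.1694]
ee_rot: [-3.142, 0.0, -2.93]
force: [0.4, 0.1, 0.6]
width: 0.0304
gripper_force: 0.0
[ 0.52171281 -0.00558248  0.16944373] [-3.14153369e+00  1.85851533e-04 -2.92987656e+00]
shift mm [ 1.1 -1.7 69.4] turn [-0.0001  0.0002  0.0027] t 2.525 w 0.030366543475761336 F [0.37 0.14 0.64]
```

```bash
python3 -m jog '[[[1,-1.5,25,0,0,0.0027,30],[1,-1.5,45,0,0,0.0027,30],[1,-1.5,60,0,0,0.0027,30],[1,-1.5,69.4,0,0,0.0027,30],[1,-1.5,69.4,0,0,0.0027,26],[1,-1.5,69.4,0,0,0.0027,22],[1,-1.5,69.4,0,0,0.0027,18],[1,-1.5,69.4,0,0,0.0027,15.5],[1,-1.5,69.4,0,0,0.0027,14],[1,-1.5,69.4,0,0,0.0027,10],[1,-1.5,69.4,0,0,0.0027,10]]]' 4
python3 - <<'E'
from h import *
s=arm.get_state();print(s["eef_pos"],s["ee_rot"],s["force"],s["moment"],s["width"],s["gripper_force"])
im,d=grab_frame("side");cv2.imwrite("pics/side1.png",cv2.resize(im[200:320,240:400],None,fx=5,fy=5,interpolation=2))
E
```

```text
t: 3.9
eef_pos: [0.5203, -0.0089, 0.1004]
ee_rot: [3.141, 0.001, -2.935]
force: [-1.7, 4.7, 4.4]
width: 0.0143
gripper_force: 4.0
[ 0.52033231 -0.00893687  0.10044223] [ 3.14130753e+00  7.01005901e-04 -2.93525028e+00] [-1.73667694  4.67974581  4.35249675] [1.56140912 0.54423452 0.05891829] 0.014297074995113394 4.000760614871979
```

View pics/side1.png

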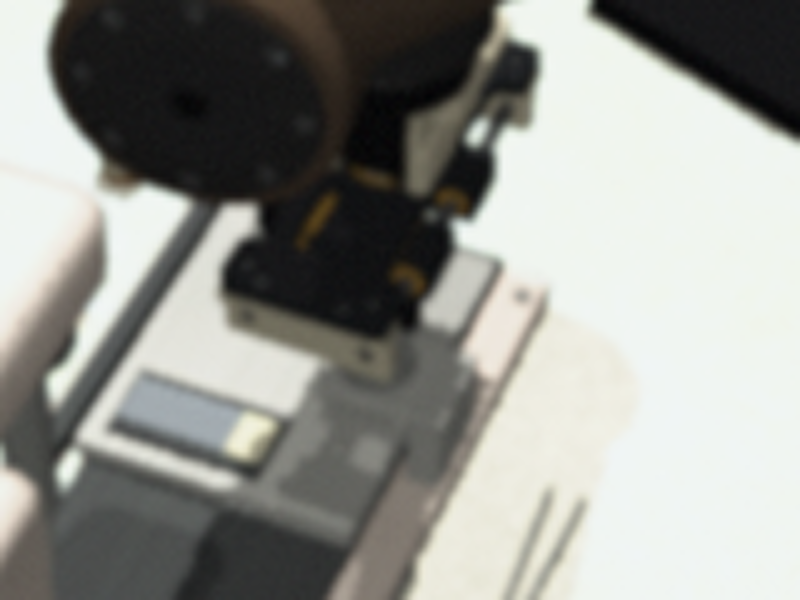

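Fingers are on the knob, width 14.3 mm; the view shows the gripper centred over the housing. I'll centre slightly and firm up the grip.

```bash
python3 -m jog '[[[0,0.3,-0.2,0,0,0,10],[0,0.3,-0.2,0,0,0,10],[0,0.3,-0.2,0,0,0,10]]]' 30
python3 -m jog '[[[0,0,-1.5,0,0,0,5],[0,0,-3,0,0,0,5],[0,0,-3,0,0,0,5]]]' 30
python3 - <<'E'
from h import *
s=arm.get_state();print(s["eef_pos"],s["ee_rot"],s["force"],s["moment"],s["width"],s["gripper_force"])
E
```

```text
t: 4.32
eef_pos: [0.5202, -0.0088, 0.1005]
ee_rot: [3.141, 0.001, -2.935]
force: [-1.1, 5.5, 3.7]
width: 0.0136
gripper_force: 30.0
t: 4.7
eef_pos: [0.5198, -0.0088, 0.1025]
ee_rot: [3.141, -0.001, -2.936]
force: [3.0, 3.9, -7.2]
width: 0.0138
gripper_force: 30.0
[ 0.51976403 -0.0088438   0.10246896] [ 3.14107608e+00 -6.18901187e-04 -2.93595952e+00] [ 2.96889015  3.94001193 -7.17240009] [ 2.06828019 -0.86427168  0.03642204] 0.013848576975648804 29.992041885852814
```

```bash
python3 -m jog '[[[0,0.3,-2,0,0,0,5],[-0.2,0.6,-4,0,0,0,5],[-0.2,0.6,-6,0,0,0,5],[-0.2,0.6,-7.5,0,0,0,5],[-0.2,0.6,-7.5,0,0,0,5]]]' 30
python3 - <<'E'
from h import *
s=arm.get_state();print(s["eef_pos"],s["ee_rot"],s["force"],s["moment"],s["width"],s["gripper_force"])
E
```

```text
t: 5.32
eef_pos: [0.5198, -0.0085, 0.1107]
ee_rot: [3.142, -0.001, -2.936]
force: [2.4, 2.5, -11.5]
width: 0.0131
gripper_force: 30.0
[ 0.51976742 -0.00849348  0.11067298] [ 3.14155850e+00 -5.85720171e-04 -2.93571492e+00] [  2.42155946   2.46830677 -11.4964766 ] [ 1.05234886 -1.21967236  0.0260887 ] 0.013081465958223485 29.992189407348633
```

```bash
python3 -m jog '[[[-0.2,0.1,-0.6,0,0,0,5],[-0.2,0.1,-0.6,0,0,-0.05,5],[-0.2,0.1,-0.6,0,0,-0.1,5],[-0.2,0.1,-0.6,0,0,-0.1,5]]]' 30
python3 - <<'E'
from h import *
s=arm.get_state();print(s["eef_pos"],s["ee_rot"],s["force"],s["moment"],s["width"],s["gripper_force"])
E
```

```text
t: 5.82
eef_pos: [0.5199, -0.0085, 0.1113]
ee_rot: [-3.141, -0.001, -2.836]
force: [1.8, 1.3, -13.1]
width: 0.0134
gripper_force: 30.0
[ 0.51989513 -0.0084905   0.11128342] [-3.14147023e+00 -8.12470122e-04 -2.83592032e+00] [  1.84277125   1.33104109 -13.12981819] [ 0.54403279 -1.07868157  0.06414828] 0.013374425564068442 29.991731643676758
```

```bash
python3 -m jog '[[[0,0,0,0,0,-0.08,5],[0,0,0,0,0,-0.16,5],[0,0,0,0,0,-0.24,5],[0,0,0,0,0,-0.32,5],[0,0,0,0,0,-0.4,5],[0,0,0,0,0,-0.4,5]]]' 30
python3 - <<'E'
from h import *
s=arm.get_state();print(s["eef_pos"],s["ee_rot"],s["force"],s["moment"],s["width"],s["gripper_force"])
E
```

```text
t: 6.58
eef_pos: [0.5201, -0.0087, 0.1114]
ee_rot: [-3.141, -0.001, -2.437]
force: [4.1, -1.1, -12.2]
width: 0.0138
gripper_force: 30.0
[ 0.52013895 -0.00874978  0.11140798] [-3.14125856e+00 -8.28337517e-04 -2.43692021e+00] [  4.05201806  -1.09453668 -12.16811632] [-0.63463441 -1.51533093  0.06502071] 0.013837423997312285 29.993850588798523
```

```bash
cat > chk.py <<'E'
import sys
from h import *
s=arm.get_state();tw=s["ee_rot"][2]+2.936
print("tw %.3f mz %.3f e6 %.3f F %s pos %s w %.4f"%(tw,s["moment"][2],s["joint_efforts"][5],s["force"].round(1),(s["eef_pos"]*1e3).round(1),s["width"]))
if len(sys.argv)>1: sys.exit(abs(s["moment"][2]-float(sys.argv[1]))>float(sys.argv[2]))
E
python3 chk.py; python3 -m jog '[[[-0.3,-0.3,0,0,0,-0.06,5],[-0.3,-0.3,0,0,0,-0.12,5],[-0.3,-0.3,0,0,0,-0.18,5]]]' 30 >/dev/null; python3 chk.py
python3 -m jog '[[[0,0,0,0,0,-0.015,5],[0,0,0,0,0,-0.03,5]]]' >/dev/null; python3 chk.py;python3 -m jog '[[[0,0,0,0,0,-0.015,5],[0,0,0,0,0,-0.03,5]]]'>/dev/null ; python3 chk.py
```

```text
tw 0.499 mz 0.065 e6 0.648 F [  4.1  -1.1 -12.2] pos [520.1  -8.7 111.4] w 0.0138
tw 0.680 mz -0.050 e6 -0.753 F [  3.   -2.9 -13.5] pos [520.4  -8.9 111.4] w 0.0139
tw 0.709 mz -0.069 e6 -0.173 F [  3.4  -3.8 -12.5] pos [520.5  -8.7 111.4] w 0.0136
tw 0.740 mz -0.073 e6 -0.159 F [  4.   -4.7 -13.2] pos [520.5  -8.6 111.4] w 0.0138
```

```bash

python3 -m jog '[[[0.15,-0.5,0,0,0,0,5],[0.15,-0.5,0,0,0,-0.02,5]]]' >/dev/null; python3 chk.py -0.07 0.05 &&
python3 -m jog '[[[0,0,0,0,0,-0.01,5],[0,0,0,0,0,-0.02,5]]]' >/dev/null && python3 chk.py -0.07 0.05 &&
python3 -m jog '[[[0,0,0,0,0,-0.01,5],[0,0,0,0,0,-0.02,5]]]' >/dev/null && python3 chk.py -0.07 0.05 &&
python3 -m jog '[[[0,0,0,0,0,-0.01,5],[0,0,0,0,0,-0.02,5]]]' >/dev/null && python3 chk.py -0.07 0.05 &&
python3 -m jog '[[[0,0,0,0,0,-0.01,5],[0,0,0,0,0,-0.02,5]]]' >/dev/null && python3 chk.py -0.07 0.05 &&
python3 -m jog '[[[0,0,0,0,0,-0.01,5],[0,0,0,0,0,-0.02,5]]]' >/dev/null && python3 chk.py -0.07 0.05 &&
python3 -m jog '[[[0,0,0,0,0,-0.01,5],[0,0,0,0,0,-0.02,5]]]' >/dev/null && python3 chk.py -0.07 0.05 &&
python3 -m jog '[[[0,0,0,0,0,-0.01,5],[0,0,0,0,0,-0.02,5]]]' >/dev/null && python3 chk.py -0.07 0.05
```

```text
tw 0.761 mz -0.061 e6 -0.390 F [  2.8  -3.  -12.7] pos [520.7  -8.8 111.4] w 0.0137False
```

```bash
sed -i 's/sys.exit(\(.*\))$/sys.exit(int(\1))/' chk.py
python3 -m jog '[[[0,0,0,0,0,-0.01,5],[0,0,0,0,0,-0.02,5]]]' >/dev/null && python3 chk.py -0.07 0.05 &&
python3 -m jog '[[[0,0,0,0,0,-0.01,5],[0,0,0,0,0,-0.02,5]]]' >/dev/null && python3 chk.py -0.07 0.05 &&
python3 -m jog '[[[0,0,0,0,0,-0.01,5],[0,0,0,0,0,-0.02,5]]]' >/dev/null && python3 chk.py -0.07 0.05 &&
python3 -m jog '[[[0,0,0,0,0,-0.01,5],[0,0,0,0,0,-0.02,5]]]' >/dev/null && python3 chk.py -0.07 0.05 &&
python3 -m jog '[[[0,0,0,0,0,-0.01,5],[0,0,0,0,0,-0.02,5]]]' >/dev/null && python3 chk.py -0.07 0.05 &&
python3 -m jog '[[[0,0,0,0,0,-0.01,5],[0,0,0,0,0,-0.02,5]]]' >/dev/null && python3 chk.py -0.07 0.05 &&
python3 -m jog '[[[0,0,0,0,0,-0.01,5],[0,0,0,0,0,-0.02,5]]]' >/dev/null && python3 chk.py -0.07 0.05 &&
python3 -m jog '[[[0,0,0,0,0,-0.01,5],[0,0,0,0,0,-0.02,5]]]' >/dev/null && python3 chk.py -0.07 0.05
```

```text
tw 0.781 mz -0.075 e6 -0.088 F [  1.8  -3.8 -12.5] pos [520.8  -8.8 111.4] w 0.0140
tw 0.801 mz -0.038 e6 -0.094 F [  2.2  -3.5 -12.5] pos [520.9  -8.7 111.4] w 0.0140
tw 0.821 mz -0.062 e6 -0.094 F [  3.6  -3.4 -12.4] pos [520.9  -8.7 111.4] w 0.0135
tw 0.841 mz -0.049 e6 -0.094 F [  2.3  -4.3 -12.4] pos [520.9  -8.7 111.4] w 0.0136
tw 0.861 mz -0.004 e6 -0.094 F [  2.   -4.1 -11.2] pos [521.   -8.7 111.4] w 0.0139
```

```bash
sed -i 's/^if.*/if len(sys.argv)>1: sys.exit(int(abs(s["moment"][2]+.055)>.08 or abs(s["joint_efforts"][5]+.094)>.03))/' chk.py
python3 -m jog '[[[0,0,0,0,0,-0.01,5],[0,0,0,0,0,-0.02,5]]]' >/dev/null && python3 chk.py g &&
python3 -m jog '[[[0,0,0,0,0,-0.01,5],[0,0,0,0,0,-0.02,5]]]' >/dev/null && python3 chk.py g &&
python3 -m jog '[[[0,0,0,0,0,-0.01,5],[0,0,0,0,0,-0.02,5]]]' >/dev/null && python3 chk.py g &&
python3 -m jog '[[[0,0,0,0,0,-0.01,5],[0,0,0,0,0,-0.02,5]]]' >/dev/null && python3 chk.py g &&
python3 -m jog '[[[0,0,0,0,0,-0.01,5],[0,0,0,0,0,-0.02,5]]]' >/dev/null && python3 chk.py g &&
python3 -m jog '[[[0,0,0,0,0,-0.01,5],[0,0,0,0,0,-0.02,5]]]' >/dev/null && python3 chk.py g &&
python3 -m jog '[[[0,0,0,0,0,-0.01,5],[0,0,0,0,0,-0.02,5]]]' >/dev/null && python3 chk.py g &&
python3 -m jog '[[[0,0,0,0,0,-0.01,5],[0,0,0,0,0,-0.02,5]]]' >/dev/null && python3 chk.py g &&
python3 -m jog '[[[0,0,0,0,0,-0.01,5],[0,0,0,0,0,-0.02,5]]]' >/dev/null && python3 chk.py g &&
python3 -m jog '[[[0,0,0,0,0,-0.01,5],[0,0,0,0,0,-0.02,5]]]' >/dev/null && python3 chk.py g
```

```text
tw 0.881 mz -0.042 e6 -0.093 F [  2.1  -4.2 -12. ] pos [521.   -8.7 111.5] w 0.0141
tw 0.901 mz -0.047 e6 -0.094 F [  2.6  -3.7 -13. ] pos [521.   -8.7 111.5] w 0.0139
tw 0.921 mz -0.039 e6 -0.093 F [  1.8  -3.7 -12.6] pos [521.   -8.7 111.5] w 0.0139
tw 0.941 mz -0.020 e6 -0.093 F [  2.8  -3.9 -12.6] pos [521.1  -8.7 111.5] w 0.0138
tw 0.961 mz -0.057 e6 -0.070 F [  3.3  -3.8 -12.9] pos [521.2  -8.7 111.5] w 0.0142
tw 0.981 mz -0.094 e6 -0.036 F [  3.8  -5.1 -13. ] pos [521.2  -8.7 111.5] w 0.0138
```

```bash

python3 -m jog '[[[0,0,0,0,0,0,5]]]' >/dev/null ; python3 chk.py;python3 -m jog '[[[0,0,0,0,0,-0.008,5],[0,0,0,0,0,-0.015,5]]]' >/dev/null ; python3 chk.py
```

```text
tw 0.981 mz -0.055 e6 0.138 F [  3.2  -4.4 -13. ] pos [521.2  -8.7 111.5] w 0.0137
tw 0.996 mz -0.133 e6 0.036 F [  3.7  -4.9 -13.8] pos [521.4  -8.7 111.5] w 0.0139
```

Stop contact is clear: the moment rises steadily from twist 0.96. I'll back off a touch and let it down.

```bash

python3 -m jog '[[[-0.1,-0.3,0,0,0,0.02,5],[-0.1,-0.3,0,0,0,0.045,5],[-0.1,-0.3,0,0,0,0.045,5]]]' >/dev/null ; python3 chk.py
python3 -m jog '[[[0,0,1,0,0,0,5],[0,0,2,0,0,0,5],[0,0,3,0,0,0,5],[0,0,3.6,0,0,0,5],[0,0,3.6,0,0,0,5]]]' >/dev/null ; python3 chk.py
python3 -m jog '[[[0,0,0.5,0,0,0,5],[0,0,1,0,0,0,5],[0,0,1,0,0,0,5]]]' >/dev/null ; python3 chk.py
```

```text
tw 0.950 mz -0.057 e6 -0.164 F [  0.5  -3.4 -11.2] pos [521.2  -8.7 111.4] w 0.0133
tw 0.950 mz -0.015 e6 0.031 F [  1.6  -3.7 -10.3] pos [521.3  -8.7 107.8] w 0.0137
tw 0.951 mz -0.063 e6 0.027 F [-1.1 -4.4 -4.5] pos [521.4  -8.7 107.3] w 0.0138
```

```bash

python3 -m jog '[[[0,0,0.4,0,0,0,5],[0,0,0.4,0,0,0,5]]]' 30 >/dev/null ; python3 chk.py
python3 -m jog '[[[0,0,0,0,0,0,13],[0,0,0,0,0,0,14],[0,0,0,0,0,0,16],[0,0,0,0,0,0,22],[0,0,0,0,0,0,32],[0,0,0,0,0,0,32]]]' 4 >/dev/null; python3 chk.py
python3 -m jog '[[[0,0,-15,0,0,0,32],[0,0,-40,0,0,0,32],[0,0,-75,0,0,0,32],[0,0,-75,0,0,0.15,32],[0,-60,-75,0,0,0.3,32],[0,-120,-75,0,0,0.4,32],[0,-120,-75,0,0,0.4,32]]]' ; python3 chk.py
python3 - <<'E'
from h import *
for n in("side","top"):
    im,d=grab_frame(n);np.save(n+"1.npy",d);cv2.imwrite(f"pics/{n}2.png",im)
im=cv2.imread("pics/side2.png")
cv2.imwrite("pics/side2c.png",cv2.resize(im[215:305,260:380],None,fx=6,fy=6,interpolation=2))
E
```

```text
tw 0.951 mz -0.083 e6 0.022 F [-2.6 -4.   2.8] pos [521.5  -8.7 107.1] w 0.0140
tw 0.951 mz 0.029 e6 0.000 F [0.3 0.  0.4] pos [521.4  -8.6 106.5] w 0.0312
t: 14.08
eef_pos: [0.6338, -0.0587, 0.1808]
ee_rot: [-3.141, -0.001, -2.389]
force: [-0.8, 0.1, -0.8]
width: 0.0319
gripper_force: 0.0
tw 0.547 mz -0.007 e6 -0.222 F [-0.8  0.1 -0.8] pos [633.8 -58.7 180.8] w 0.0319
```

View pics/side2c.png

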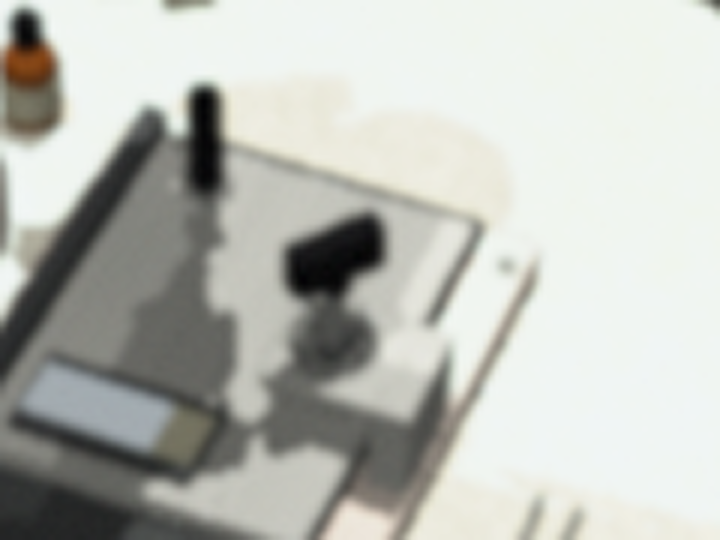

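```bash
sed -e 's/0\.npy/1.npy/' m2.py > m3.py; python3 m3.py | grep -E "knob|post"; python3 - <<'E'
from h import *
go(.631,-.0707,.13,-2.935)
E
```

```text
top knob 146 [ 0.5208 -0.0093  0.1338] ((524.680419921875, -7.5398406982421875), (37.454017639160156, 38.33032989501953), 9.557750701904297)
top post 76 [ 0.6286 -0.0758  0.143 ] ((628.139892578125, -78.9609146118164), (26.6606388092041, 25.325450897216797), 27.353525161743164)
side knob 158 [ 0.5196 -0.0044  0.1318] ((521.390380859375, -7.162693023681641), (43.092281341552734, 16.716690063476562), 67.26148986816406)
side post 42 [ 0.6307 -0.0677  0.0965] ((631.0596923828125, -71.78825378417969), (16.7191104888916, 16.600250244140625), 55.23786926269531)
shift mm [ 9.1 -9.5 51.4] turn [ 3.000e-04 -8.000e-04  5.488e-01] t 14.175 w 0.03190134063338061 F [-0.33  0.1   0.64]
```

```bash
python3 -m jog '[[[3,-3,10,0,0,0.18,36],[6,-6,20,0,0,0.36,36],[9,-10,40,0,0,0.549,36],[9,-10,51,0,0,0.549,36],[9,-10,51,0,0,0.549,36],[9,-10,51,0,0,0.549,36]]]' 4
python3 - <<'E'
from h import *
go(.631,-.0715,.066,-2.935)
E
```

```text
t: 14.92
eef_pos: [0.6318, -0.0702, 0.1315]
ee_rot: [-3.141, 0.001, -2.931]
force: [0.4, -0.1, 0.1]
width: 0.0361
gripper_force: 0.0
shift mm [ 1.1 -1.1 65.5] turn [-0.0003  0.0012  0.0035] t 14.925 w 0.03609244857115136 F [ 0.44 -0.09  0.13]
```

```bash
python3 -m jog '[[[1,-1,20,0,0,0.0035,36],[1,-1,40,0,0,0.0035,36],[1,-1,55,0,0,0.0035,36],[1,-1,65.5,0,0,0.0035,36],[1,-1,65.5,0,0,0.0035,36]]]'; python3 -m jog '[[[0,0,0,0,0,0,28],[0,0,0,0,0,0,22],[0,0,0,0,0,0,19],[0,0,0,0,0,0,17],[0,0,0,0,0,0,15],[0,0,0,0,0,0,15]]]' 4; python3 chk.py
```

```text
t: 15.55
eef_pos: [0.6304, -0.0717, 0.0644]
ee_rot: [-3.142, -0.001, -2.938]
force: [0.0, -0.7, 0.0]
width: 0.0361
gripper_force: 0.0
t: 16.3
eef_pos: [0.6307, -0.0715, 0.0651]
ee_rot: [3.141, 0.0, -2.938]
force: [-1.0, 1.8, 1.2]
width: 0.0158
gripper_force: 4.0
tw -0.002 mz -0.020 e6 -0.007 F [-1.   1.8  1.2] pos [630.7 -71.5  65.1] w 0.0158
```

```bash
python3 -m jog '[[[0,1,0,0,0,0,12],[0,3,0,0,0,0,12],[0,5,0,0,0,0,12],[0,8,0,0,0,0,12]]]' 8; python3 chk.py
```

```text
t: 16.8
eef_pos: [0.6291, -0.0639, 0.0651]
ee_rot: [-3.141, 0.0, -2.938]
force: [-0.2, -3.2, 2.1]
width: 0.0155
gripper_force: 8.0
tw -0.002 mz -0.046 e6 0.084 F [-0.2 -3.2  2.1] pos [629.1 -63.9  65.1] w 0.0155
```

```bash
python3 -m jog '[[[0,6,0,0,0,0,12],[0,12,0,0,0,0,12],[0,18,0,0,0,0,12],[0,24,0,0,0,0,12],[0,30,0,0,0,0,12],[0,36,0,0,0,0,12],[0,40,0,0,0,0,12],[0,40,0,0,0,0,12]]]'; python3 -m jog '[[[0,6,0,0,0,0,12],[0,12,0,0,0,0,12],[0,18,0,0,0,0,12],[0,24,0,0,0,0,12],[0,30,0,0,0,0,12],[0,35,0,0,0,0,12],[0,39,0,0,0,0,12],[0,41,0,0,0,0,12],[0,42,0,0,0,0,12]]]'; python3 chk.py
```

```text
t: 17.8
eef_pos: [0.6206, -0.0239, 0.065]
ee_rot: [3.141, -0.0, -2.938]
force: [-2.8, -0.8, 6.6]
width: 0.0163
gripper_force: 8.0
t: 18.92
eef_pos: [0.6119, 0.0167, 0.065]
ee_rot: [-3.142, -0.001, -2.938]
force: [-3.0, -3.3, 6.6]
width: 0.0153
gripper_force: 8.0
tw -0.002 mz 0.018 e6 0.007 F [-3.  -3.3  6.6] pos [611.9  16.7  65. ] w 0.0153
```

```bash
cat > g.py <<'E'
import sys
from h import *
f=[];s=arm.get_state();u=np.array([-.205,.979]);p=s["eef_pos"]
F=s["force"][:2]@u;print("trav %.2f Fy %.2f F %s w %.4f e1 %.2f"%((p[:2]-[.6307,-.0715])@u*1e3,F,s["force"].round(1),s["width"],s["joint_efforts"][0]))
sys.exit(int(F<-6.5))
E
python3 -m jog '[[[0,1,-0.4,0,0,0,12],[0,2,-0.4,0,0,0,12],[0,3,-0.4,0,0,0,12],[0,4,-0.4,0,0,0,12]]]'>/dev/null; python3 g.py &&
python3 -m jog '[[[0,1,0,0,0,0,12],[0,2,0,0,0,0,12],[0,2,0,0,0,0,12]]]'>/dev/null&& python3 g.py &&
python3 -m jog '[[[0,0.5,0,0,0,0,12],[0,1,0,0,0,0,12]]]'>/dev/null&& python3 g.py &&
python3 -m jog '[[[0,0.3,0,0,0,0,12],[0,0.6,0,0,0,0,12]]]'>/dev/null&& python3 g.py &&
python3 -m jog '[[[0,0.3,0,0,0,0,12],[0,0.5,0,0,0,0,12]]]'>/dev/null&& python3 g.py &&
python3 -m jog '[[[0,0.3,0,0,0,0,12],[0,0.5,0,0,0,0,12]]]'>/dev/null&& python3 g.py &&
python3 -m jog '[[[0,0.3,0,0,0,0,12],[0,0.5,0,0,0,0,12]]]'>/dev/null&& python3 g.py &&
python3 -m jog '[[[0,0.3,0,0,0,0,12],[0,0.5,0,0,0,0,12]]]'>/dev/null&& python3 g.py
```

```text
trav 93.89 Fy -3.44 F [-3.2 -4.2  3.9] w 0.0159 e1 1.89
trav 95.95 Fy -1.65 F [-3.6 -2.4  3.4] w 0.0155 e1 1.62
trav 96.85 Fy -2.31 F [-4.5 -3.3  3.4] w 0.0156 e1 1.96
trav 97.44 Fy -2.70 F [-3.7 -3.5  3.4] w 0.0157 e1 1.97
trav 97.92 Fy -2.36 F [-3.9 -3.2  3.9] w 0.0158 e1 1.98
trav 98.42 Fy -3.05 F [-3.5 -3.8  2.8] w 0.0156 e1 1.98
trav 98.91 Fy -2.79 F [-4.9 -3.9  3.2] w 0.0156 e1 1.97
trav 99.39 Fy -2.59 F [-3.6 -3.4  3.5] w 0.0156 e1 1.97
```

```bash

python3 -m jog '[[[0,0.3,0,0,0,0,12],[0,0.4,0,0,0,0,12]]]'>/dev/null&& python3 g.py &&
python3 -m jog '[[[0,0.3,0,0,0,0,12],[0,0.4,0,0,0,0,12]]]'>/dev/null&& python3 g.py &&
python3 -m jog '[[[0,0.3,0,0,0,0,12],[0,0.4,0,0,0,0,12]]]'>/dev/null&& python3 g.py &&
python3 -m jog '[[[0,0.3,0,0,0,0,12],[0,0.4,0,0,0,0,12]]]'>/dev/null&& python3 g.py &&
python3 -m jog '[[[0,0.3,0,0,0,0,12],[0,0.4,0,0,0,0,12]]]'>/dev/null&& python3 g.py &&
python3 -m jog '[[[0,0.3,0,0,0,0,12],[0,0.4,0,0,0,0,12]]]'>/dev/null&& python3 g.py &&
python3 -m jog '[[[0,0.3,0,0,0,0,12],[0,0.4,0,0,0,0,12]]]'>/dev/null&& python3 g.py
```

```text
trav 99.84 Fy -2.50 F [-4.1 -3.4  3.3] w 0.0158 e1 1.98
trav 100.22 Fy -3.13 F [-3.9 -4.   3.5] w 0.0157 e1 1.98
trav 100.48 Fy -4.10 F [-3.7 -5.   3.9] w 0.0157 e1 2.69
trav 100.49 Fy -5.12 F [-2.6 -5.8  2.5] w 0.0159 e1 3.88
trav 100.51 Fy -7.10 F [-2.2 -7.7  2.4] w 0.0156 e1 5.07
```

The bumper stopped it at 100.5 mm with about 4 N on it. Releasing and backing off.

```bash

python3 -m jog '[[[0,0,0,0,0,0,17],[0,0,0,0,0,0,22],[0,0,0,0,0,0,30],[0,0,0,0,0,0,34],[0,0,0,0,0,0,34],[0,0,-15,0,0,0,34],[0,0,-35,0,0,0,34],[0,0,-70,0,0,0,34],[0,0,-110,0,0,0,34]]]'; 
python3 -m jog '[[[0,-50,-5,0,0,0,34],[0,-100,-5,0,0,0,34],[0,-150,-5,0,0,0,34],[0,-200,-5,0,0,0,34],[0,-250,-5,0,0,0,34],[0,-250,-5,0,0,0,34],[0,-250,-5,0,0,0,34]]]'
python3 - <<'E'
from h import *
for n in("side","top"):
    im,d=grab_frame(n);np.save(n+"1.npy",d);cv2.imwrite(f"pics/{n}3.png",im)
a=cv2.imread("pics/top3.png")[180:300,185:345];cv2.imwrite("pics/top3c.png",cv2.resize(a,None,fx=5,fy=5,interpolation=2))
E
sed -i 's/\[.63,-.07\]/[.61,.027]/' m3.py; python3 m3.py | grep -E "knob|post"
```

```text
t: 23.68
eef_pos: [0.61, 0.0277, 0.1772]
ee_rot: [-3.141, -0.0, -2.938]
force: [1.1, 0.8, -1.2]
width: 0.0343
gripper_force: 0.0
t: 24.55
eef_pos: [0.6605, -0.2173, 0.181]
ee_rot: [3.142, 0.0, -2.939]
force: [0.2, 0.4, 0.0]
width: 0.0342
gripper_force: 0.0Traceback (most recent call last):
  File "m3.py", line 16, in <module>
    Q=np.array(Q);rr=cv2.minAreaRect((Q[:,:2]*1000).astype(np.float32));print(n,nm,len(Q),np.median(Q,0).round(4),rr)
                                      ~^^^^^^
IndexError: too many indices for array: array is 1-dimensional, but 2 were indexed
```

View pics/top3c.png

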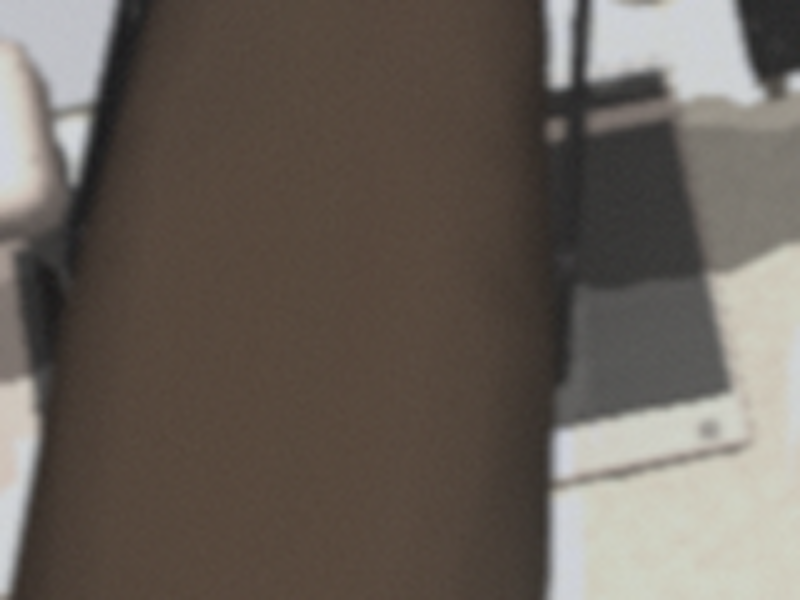

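View pics/side3.png

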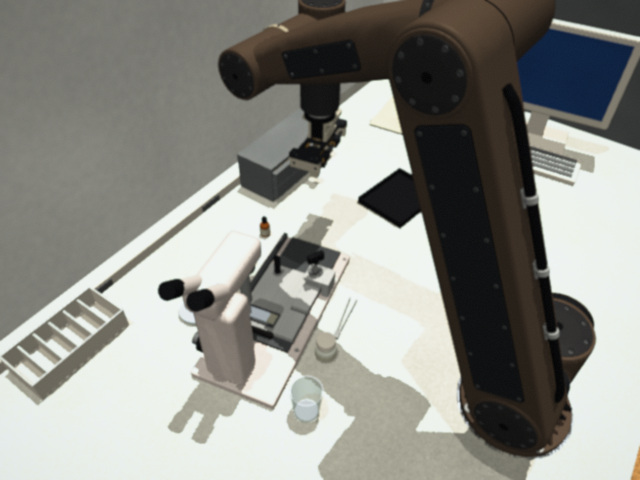

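The side view shows the post moved to (277,264) and the knob still turned at (315,257). The carriage is up to the bumper, the other things have not moved, and the gripper is clear. In the top view the arm hides the stage. Handing in.

```bash
python3 -c "
from station import arm
print(arm.job_done())"
```

```text
the job is handed in; nothing more can be done
None
```

The job is handed in: the plunger rests retracted in its notch (knob about 6 mm up), the carriage is home against the bumper with about 4 N on it at contact, and nothing else looked moved in the last side view, at about 25 s of the 72 s allowed.

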